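# Free the spice jar jammed across the jar chute

## Robot

A 6-joint arm with a two-finger parallel gripper is mounted at the origin on a cart in front of the work surface, level with it; the furniture and walls round the work are solid. World frame = base frame: x ahead of the robot, y to its left, z up, the work surface at z = 0. Lengths are in m, angles in rad, forces in N, time in s.
With the tool pointing down it reaches from about 0.3 to 0.875 m from the base axis. Payload 6.4 kg.
Tool frame: the origin (TCP) lies midway between the tips of the shut fingers; the grasp point (between the pads) lies 19 mm behind it; z points along the fingers, y is the line along which they close (so a half turn about z gives the same grasp; the last joint's range is limited). The gripper opens to 85 mm and grips with 20 to 120 N. Pads are 22 mm wide; open, the fingers measure 114 mm over their backs; the gripper's body (76 mm by 85 mm) begins 54 mm behind the grasp point. The pads swing forward as they close: fully open they stand 13 mm farther back than shut.
Start: joints at [1.133, 0.181, 1.607, -0, 1.354, -0.206], TCP at [0.132, 0.56, 0.199] pointing down, gripper open.
Joint ranges: [-2.99, 2.99], [-0.89, 2.07], [0.3, 2.58], [-1.14, 4.28], [0, 2.63], [-3.12, 3.12]. Speed limits (rad/s): [2.57, 2.57, 3.01, 3.14, 3.14, 3.14].

## Interface

Orientations are given as a unit quaternion [w, x, y, z].
In Python, from bench import ctrl gives the robot as it stands.
- The arm moves only by the tool send_rows, never from a script. Its argument "motion" is a list of rows, each a list of 7 numbers: the turn, a rotation vector about the tool's x, y, z in degrees, then the shift along the tool's x, y, z in mm, then the closure, from -1 (fully open) to 1 (shut). In form: [[rx, ry, rz, tx, ty, tz, grip], ...]. A call has exactly 10 rows; each row shifts and turns the commanded pose from where the row before left it, along the tool's axes as they then stand; what a row does not reach is not made up. A row lasts 1/10 s, in which the tool goes at most 50 mm and 8.59 degrees, less where a joint would pass 70% of its speed; a pose out of reach is approached as far as the arm can. A call is refused whole if a number of a shift passes 50 or a number of a turn 8.59, either way. A call with a gripper value outside its range is refused whole. The fingers move at their own pace and stop on an object; the grip force is fixed at half the most. Time passes only in rows, so rows that do not move let the fingers close, or fill a call up. It gives the time, the measured TCP pose, the force, the opening and the grip force at its end, in the units of the state.
- ctrl.get_obs(): the state, without advancing time (a new reading comes with each control period).
- ctrl.camera(name): name is "scene" or "top" or "wrist"; returns a dict with "color" (420x560x3 uint8, red, green, blue), "z_map" (420x560 float32, m along the optical axis (not along the pixel's ray), 0 where there is no reading), "mtx" (3x3 intrinsics, pixels), "extrinsics" (4x4, takes a point from camera to world coordinates); the wrist camera has in their place "hand_eye" (4x4, takes a point from camera to tool coordinates, whose origin is the TCP and whose axes are the flange's). Camera axes: x right, y down, z forward; pixel columns grow to the right and rows downward; lengths in m; the calibration is good to about 2 mm. A picture is of the moment at which its call begins: read the wrist's pose just before it.
- ctrl.hand_in(): hands the job in; it is judged then, once.
The state is a dict: "time_s": time; "q": joint angles; "dq": joint speeds; "joint_efforts": joint torques, N m; "eef_pos": TCP position; "eef_rot": TCP orientation; "wrist_force": force on the tool from outside, world axes, zero at the start; "torque": the same for the moment, N m; "opening": opening from 0.0 (shut) to 1.0 (fully open); "grasp_force": force on a finger pad.
Only numpy, scipy, OpenCV 4.12 (cv2) and the standard library are available. Lean on these libraries where they do the work, as an engineer would, in place of code of your own. Each camera call takes 0.05 s, during which the arm holds its last target. There are 200 camera calls.

## Task

A spice jar has jammed crossways in the narrowing jar chute. Push it back up the slope with the fingers, under the crossbar and over the crest, so that it comes to lie in the open loading bay at the top; then lift it out of the bay and lay it in the pink bowl without dropping it. Leave the bowl upright and do not disturb the jam jar, the tumbler or the salt shaker.

Things in the scene. Friction and masses are not known exactly. Their poses are not given: they have to be found in the camera images.
- chute: Fixed steel jar chute, 310 mm long (x), 164 mm wide (y), 135 mm high. Origin on the counter below the crest of its floor; x points uphill to the loading bay, y across. The floor climbs at 15 degrees from the outlet (x=-160 mm, 32 mm high) to the crest (x=0, 75 mm high), then dips into the bay. Two upright guides on the slope converge: 148 mm apart at the crest, 110 at x=-92, 83 at the outlet.
- jam_spot (a point): About where the middle of the jammed jar lies: x=-78 mm in the chute's frame, 77 mm high; axes as the chute's. Two cover flanges lie over the sides of the slope here, from x=-125 to -8 mm, 50 mm above the floor, 3 mm thick; between them is a slot 66 mm wide (y=-33 to +33 mm), open at its lower end, for the fingers.
- crossbar (a point): Middle of the 8 mm round bar across the upper end of the slot, x=-4 mm in the chute's frame, 129 mm high, its underside 125 mm high. The jar passes beneath it; a finger standing upright in the slot is stopped by it, just after the jar's middle has passed the crest.
- crest (a point): Middle of the crest line of the chute's floor, 75 mm high. A jar whose middle has been pushed past it (then about 97 mm high) rolls by itself into the bay; short of it, it slides back down. The floor is polished steel, friction about 0.35; pushing takes a few N, at most about 10 N.
- bay (a point): Middle of the lowest line of the bay floor: x=+70 mm in the chute's frame, 66 mm high. The floor rises at 7 degrees either way, to the crest and to the low back rim at x=+147 mm (82 mm high). Bay sides at y=+-80 mm are 113 mm high; open above. A freed jar rests here roughly across the chute, its middle about 89 mm high.
- jar_center (a point): Middle of the jammed spice jar: round glass jar with a black and white label and a whitish cap, 109 mm long, 44 mm in diameter, about 0.11 kg, free to roll. Its z axis runs along the jar from base to cap; at the start it lies across the chute, cap to the chute's -y, ends against the guides.
- bowl: Loose pink bowl, 171 mm across the rim, 78 mm high, light (0.16 kg); inside about 75 mm across at the bottom, widening to the rim. Origin at the centre of its underside. The jar lies in it resting on the sloping sides, its middle about 45 to 65 mm above the counter.
- jam_pot: Bystander: jam jar, 66 mm in diameter, 99 mm high; origin at the centre of its underside.
- tumbler: Bystander: clear glass tumbler, 80 mm in diameter, 91 mm high; origin at the centre of its underside.
- salt: Bystander: salt shaker, 44 mm in diameter, 90 mm high; origin at the centre of its underside.
Mind the look-alikes: they are no part of the job. Of the things that look like the bowl, the larger one is meant.

How it is judged:
By the outcome, as a careful person would: the job done as asked, in the order asked, and still so for the second after the job is handed in, with the robot touching nothing.
It also fails if it takes over 62 s, if anything falls off the work surface, if the arm or the gripper's body presses on something with over 40 N, if the wrist force passes 120 N, or if a joint passes its speed limit or range.

## Working session

There is one attempt and no reset: what is moved stays moved. The work goes in short steps, Python scripts to look and compute and a tool call to move; the robot and the scene stay as the last step left them, time stands still between calls to the robot, and variables do not carry over. Pictures are saved under pics/ and viewed, at most 10 in all, crops included, and the job is handed in when it is done.

Besides the shell and the picture viewer there is one more tool, called after "Emit:" by a JSON object that holds its "api" and its "payload". send_rows: Moves the arm, as the interface text tells. Its arguments: {"type":"object","properties":{"motion":{"type":"array","items":{"type":"array","items":{"type":"number"}}}},"required":["motion"]}

```bash
mkdir -p pics; ls; python3 - <<'E'
from bench import ctrl
import cv2, numpy as np
o=ctrl.get_obs(); print({k:np.round(v,3).tolist() for k,v in o.items()})
ims=[]
for n in ("scene","top"):
    c=ctrl.camera(n); np.savez(f"pics/{n}0.npz",**c)
    cv2.imwrite(f"pics/{n}0.png",cv2.resize(c["color"][:,:,::-1],(800,600)))
    print(n,np.round(c["mtx"],1).tolist(),np.round(c["extrinsics"],3).tolist())
E
```

```text
pics
{'time_s': 0.0, 'q': [1.133, 0.182, 1.608, 0.0, 1.354, -0.206], 'dq': [0.001, 0.001, 0.0, -0.0, 0.001, -0.0], 'joint_efforts': [0.003, -44.488, -35.134, 0.0, 0.009, 0.0], 'eef_pos': [0.132, 0.559, 0.198], 'eef_rot': [-0.0, 0.116, 0.993, -0.001], 'wrist_force': [0.194, 0.246, 0.385], 'torque': [0.054, -0.018, 0.026], 'grasp_force': 0.0, 'opening': 0.996}
scene [[409.0, 0.0, 275.9], [0.0, 409.0, 212.4], [0.0, 0.0, 1.0]] [[0.213, -0.646, 0.733, -0.165], [-0.977, -0.133, 0.167, -0.125], [-0.011, -0.752, -0.659, 0.793], [0.0, 0.0, 0.0, 1.0]]
top [[396.8, 0.0, 276.1], [0.0, 396.8, 206.4], [0.0, 0.0, 1.0]] [[0.011, -0.987, 0.163, 0.37], [-1.0, -0.009, 0.018, 0.022], [-0.017, -0.163, -0.986, 1.406], [0.0, 0.0, 0.0, 1.0]]
```

View pics/scene0.png

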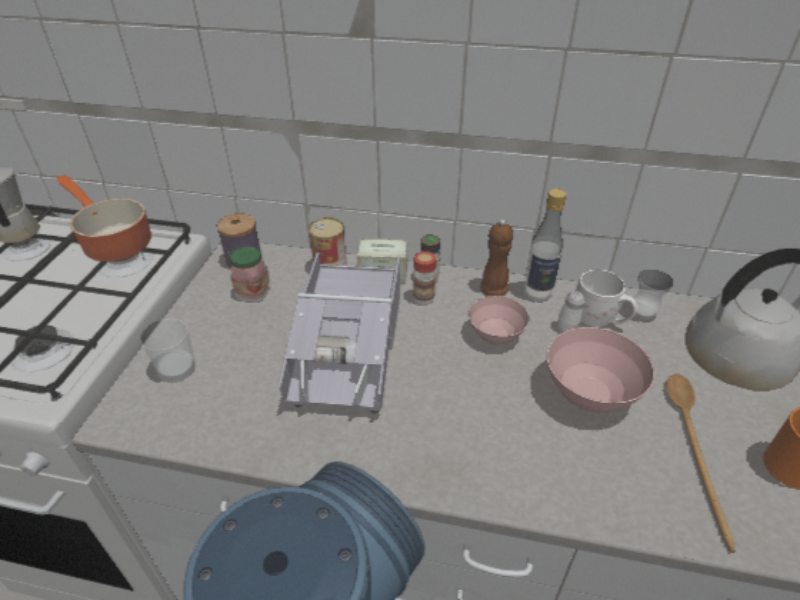

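View pics/top0.png

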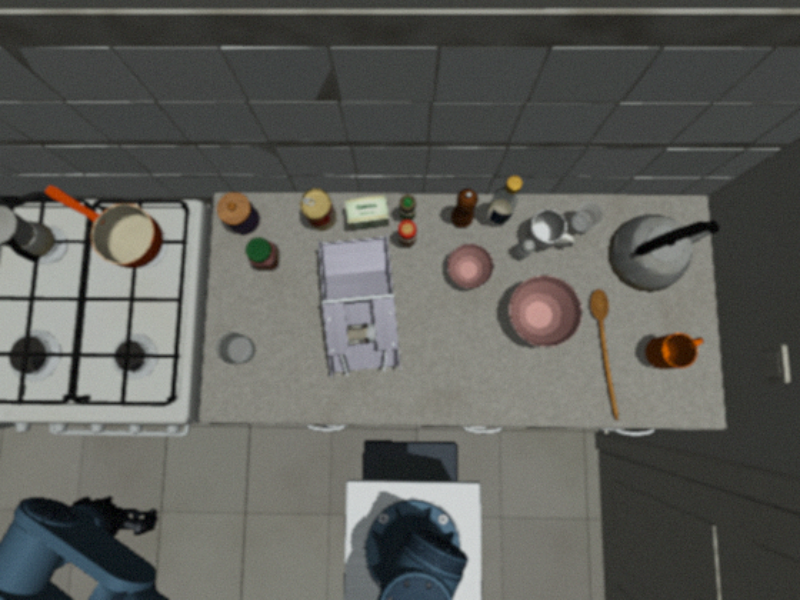

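The scene view shows the chute (290–400, 258–410) with its uphill end away from the robot, and the jar at (335, 348). The large bowl is at (600, 370) and its small look-alike at (497, 322). In the top view the chute is at (360, 305), the crossbar at row 300, the jar at (360, 335), and the bowl at (543, 312). The jam pot is at (262, 253) and the tumbler at (238, 348). The salt shaker is at (525, 248), near the bowl.

```bash
cat > h.py <<'E'
import numpy as np, cv2
def load(n,k=0):
    c=np.load(f"pics/{n}{k}.npz"); return {a:c[a] for a in c}
def cloud(c,T=None):
    T=c["extrinsics"] if T is None else T
    z=c["z_map"]; v,u=np.mgrid[:z.shape[0],:z.shape[1]]; K=c["mtx"]
    P=np.stack([(u-K[0,2])/K[0,0]*z,(v-K[1,2])/K[1,1]*z,z],-1)
    W=P@T[:3,:3].T+T[:3,3]; W[z==0]=np.nan; return W
def ray(c,u,v,zp,T=None):
    T=c["extrinsics"] if T is None else T; K=c["mtx"]
    d=T[:3,:3]@np.array([(u-K[0,2])/K[0,0],(v-K[1,2])/K[1,1],1]); o=T[:3,3]
    return o+d*(zp-o[2])/d[2]
def tri(rays):
    A=np.zeros((3,3));b=np.zeros(3)
    for o,d in rays:
        d=d/np.linalg.norm(d);M=np.eye(3)-np.outer(d,d);A+=M;b+=M@o
    return np.linalg.solve(A,b)
E
python3 - <<'E'
from h import *
for n in("top","scene"):
    c=load(n); W=cloud(c); im=c["color"].astype(int); hsv=cv2.cvtColor(c["color"],cv2.COLOR_RGB2HSV)
    X,Y,Z=W[...,0],W[...,1],W[...,2]
    f=(X>.3)&(X<.8)&(np.abs(Z)<.03); print(n,"counter z",np.nanmedian(Z[f]))
    # pink bowl
    m=((hsv[...,0]<8)|(hsv[...,0]>170))&(hsv[...,1]>50)&(Y<0)&(Y>-.5)&(X>.3)&(X<.75)&(Z<.12)&(Z>.004)
    nn,l,s,cen=cv2.connectedComponentsWithStats(m.astype(np.uint8))
    for i in range(1,nn):
        if s[i,4]>150:
            q=l==i; rim=q&(Z>np.nanmax(Z[q])-.012)
            (cx,cy),r=cv2.minEnclosingCircle(np.stack([X[rim],Y[rim]],-1).astype(np.float32))
            print(" pink",s[i],"rim c",round(cx,3),round(cy,3),"d",round(2*r,3),"zmax",np.nanpercentile(Z[q],98).round(3),"zmin",np.nanpercentile(Z[q],2).round(3))
    g=(X>.3)&(X<.75)&(Y>0.02)&(Y<.27)&(Z>.03)&(Z<.16)&(hsv[...,1]<70)
    nn,l,s,cen=cv2.connectedComponentsWithStats(g.astype(np.uint8)); i=1+s[1:,4].argmax(); q=l==i
    pts=np.stack([X[q],Y[q]],-1).astype(np.float32); print(" chute",s[i],cv2.minAreaRect(pts),"z",np.nanpercentile(Z[q],[2,50,98]).round(3))
    for zl,zh in((.103,.12),(.124,.15)):
        k=q&(Z>zl)&(Z<zh); print("  slab",zl,k.sum(),np.percentile(X[k],[1,50,99]).round(3),np.percentile(Y[k],[1,50,99]).round(3))
    s4=cv2.resize(c["color"][s[i,1]-8:s[i,1]+s[i,3]+8,s[i,0]-8:s[i,0]+s[i,2]+8][:,:,::-1],None,fx=4,fy=4,interpolation=cv2.INTER_CUBIC)
    print("  crop origin",s[i,0]-8,s[i,1]-8,s4.shape); cv2.imwrite(f"pics/crop_{n}.png",s4)
a,b=[cv2.imread(f"pics/crop_{n}.png") for n in("top","scene")]
h=max(a.shape[0],b.shape[0]); p=lambda x:cv2.copyMakeBorder(x,0,h-x.shape[0],0,0,cv2.BORDER_CONSTANT)
o=np.hstack([p(a),p(b)]); print(o.shape); sc=min(1,800/o.shape[1],600/o.shape[0]); print(sc); cv2.imwrite("pics/crops.png",cv2.resize(o,None,fx=sc,fy=sc))
E
```

```text
top counter z 0.00010834493967026848
 pink [314 171  31  30 542] rim c 0.669 -0.135 d 0.109 zmax 0.048 zmin 0.005
 pink [ 357  193   50   49 1593] rim c 0.556 -0.308 d 0.17 zmax 0.075 zmin 0.005
 chute [ 223  164   58  100 4464] ((0.5656025409698486, 0.12955838441848755), (0.3206827640533447, 0.16473813354969025), 6.263026714324951) z [0.033 0.072 0.129]
  slab 0.103 702 [0.467 0.521 0.709] [0.043 0.154 0.223]
  slab 0.124 209 [0.542 0.569 0.582] [0.05  0.122 0.207]
  crop origin 215 156 (464, 296, 3)
scene counter z 0.0009877161513770494
 chute [ 195  177   85  109 6829] ((0.5625270009040833, 0.1315625160932541), (0.32832571864128113, 0.16463515162467957), 6.357850551605225) z [0.033 0.075 0.131]
  slab 0.103 1095 [0.465 0.509 0.705] [0.044 0.093 0.225]
  slab 0.124 414 [0.538 0.564 0.579] [0.051 0.129 0.212]
  crop origin 187 169 (500, 404, 3)
(500, 700, 3)
1
```

View pics/crops.png

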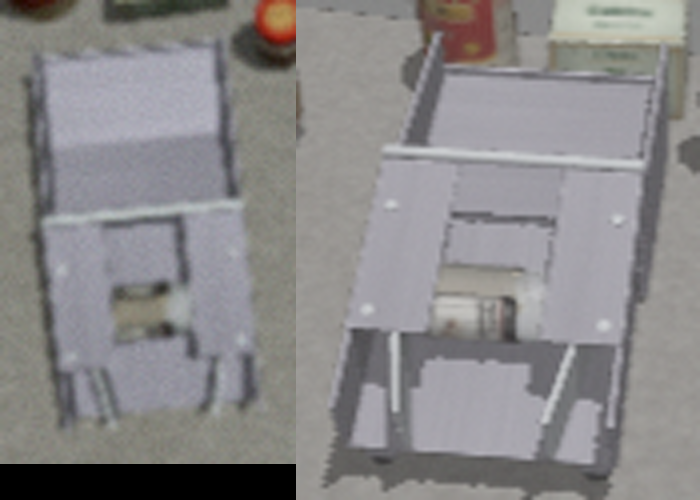

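The crops show the crossbar as a light bar in each view. The jar is visible in the slot at (150, 312) in the top crop and (490, 305) in the scene crop, cap to the right. The slot edges are clean.

```bash
cat >> h.py <<'E'
def pose(o):
    w,x,y,z=o["eef_rot"]; from scipy.spatial.transform import Rotation as R
    return np.asarray(o["eef_pos"]),R.from_quat([x,y,z,w]).as_matrix()
def delta(o,target,xyaw):
    """shift in mm in present tool axes; turn about tool z (deg) so that tool x has yaw xyaw (deg)"""
    p,R=pose(o); d=(R.T@(np.asarray(target)-p)*1e3)
    yaw=np.degrees(np.arctan2(R[1,0],R[0,0])); t=-((xyaw-yaw+180)%360-180)
    Rt=np.array([[np.cos(np.radians(xyaw)),np.sin(np.radians(xyaw)),0],[np.sin(np.radians(xyaw)),-np.cos(np.radians(xyaw)),0],[0,0,-1]])
    return d.round(1).tolist(), round(t,2),(Rt.T@(np.asarray(target)-p)*1e3).round(1).tolist(), "tilt",R[:,2].round(3).tolist()
E
python3 - <<'E'
from h import *
from bench import ctrl
th=np.radians(6.3)
for n in("top","scene"):
    c=load(n); W=cloud(c); X,Y,Z=[W[...,i] for i in range(3)]
    hsv=cv2.cvtColor(c["color"],cv2.COLOR_RGB2HSV)
    # crossbar
    k=(Z>.127)&(Z<.14)&(np.abs(X-.566)<.03)&(Y>.03)&(Y<.23)
    p=np.stack([X[k],Y[k]],-1); v=cv2.fitLine(p.astype(np.float32),cv2.DIST_HUBER,0,.01,.01).ravel()
    print(n,"bar n",k.sum(),"mean",p.mean(0).round(4),"yaw of normal",np.degrees(np.arctan2(-v[0],v[1])).round(2)%180,"y range",np.percentile(p[:,1],[2,98]).round(3))
    # chute frame from (0.570,0.131)
    ux,uy=np.array([np.cos(th),np.sin(th)]),np.array([-np.sin(th),np.cos(th)])
    dx,dy=X-.570,Y-.131; cx,cy=dx*ux[0]+dy*ux[1],dx*uy[0]+dy*uy[1]
    fl=.075+.268*cx
    j=(cx>-.125)&(cx<-.03)&(np.abs(cy)<.03)&(Z>fl+.025)&(Z<fl+.05)
    print(" jar n",j.sum(),"cx",np.percentile(cx[j],[2,50,98]).round(3),"z",np.percentile(Z[j],[2,50,98]).round(3))
    for a in(-.02,0,.02):
        q=j&(np.abs(cy-a)<.007)
        if q.sum(): i=np.nanargmax(np.where(q,Z,np.nan)); print("   cy",a,"top z",np.nanpercentile(Z[q],95).round(3),"cx range",cx[q].min().round(3),cx[q].max().round(3))
    # walls
    w=(cx>.02)&(cx<.14)&(Z>.095)&(Z<.13)&(np.abs(cy)<.1)
    print(" bay walls cy",np.median(cy[w&(cy<0)]).round(4),np.median(cy[w&(cy>0)]).round(4))
    f=(cx>-.115)&(cx<-.015)&(np.abs(cy)<.08)&(Z>fl+.047)&(Z<fl+.06)
    print(" flange inner edges",np.percentile(cy[f&(cy<0)],98).round(3),np.percentile(cy[f&(cy>0)],2).round(3),"cx",np.percentile(cx[f],[1,99]).round(3))
    m=(hsv[...,1]>45)&((hsv[...,0]<12)|(hsv[...,0]>165))&(np.hypot(X-.556,Y+.308)<.12)&(Z>.06)&(Z<.095)
    (bx,by),r=cv2.minEnclosingCircle(np.stack([X[m],Y[m]],-1).astype(np.float32)); print(" bowl rim",m.sum(),round(bx,4),round(by,4),round(2*r,3),"top",np.percentile(Z[m],95).round(3))
    k=(Z>.02)&(Z<.12)&(X>.3)&(X<.8)&(Y<.45)&(Y>-.6)
    nn,l,s,_=cv2.connectedComponentsWithStats(k.astype(np.uint8))
    for i in range(1,nn):
        if s[i,4]>40: q=l==i; print("   obj",np.median(X[q]).round(3),np.median(Y[q]).round(3),"z",np.max(Z[q]).round(3),"n",s[i,4])
o=ctrl.get_obs()
C=lambda x,y,z:[.570+x*ux[0]+y*uy[0],.131+x*ux[1]+y*uy[1],z]
print(delta(o,C(-.14,0,.20),186.3),C(-.14,0,.2)); print(np.round(ctrl.camera("wrist")["hand_eye"],3).tolist())
E
```

```text
top bar n 131 mean [0.571  0.1264] yaw of normal 5.7299957 y range [0.053 0.206]
 jar n 233 cx [-0.095 -0.076 -0.054] z [0.081 0.094 0.102]
   cy -0.02 top z 0.1 cx range -0.095 -0.054
   cy 0 top z 0.101 cx range -0.096 -0.052
   cy 0.02 top z 0.099 cx range -0.095 -0.054
 bay walls cy -0.0813 0.0775
 flange inner edges -0.035 0.032 cx [-0.114 -0.016]
 bowl rim 283 0.5552 -0.3087 0.171 top 0.079
   obj 0.776 0.421 z 0.119 n 327
   obj 0.782 0.231 z 0.113 n 280
   obj 0.745 0.018 z 0.111 n 290
   obj 0.784 -0.203 z 0.118 n 134
   obj 0.781 0.119 z 0.082 n 330
   obj 0.788 -0.119 z 0.12 n 121
   obj 0.734 -0.31 z 0.093 n 570
   obj 0.778 -0.422 z 0.091 n 171
   obj 0.683 -0.534 z 0.12 n 1567
   obj 0.656 0.142 z 0.119 n 1975
   obj 0.687 0.364 z 0.105 n 434
   obj 0.687 -0.148 z 0.055 n 406
   obj 0.57 -0.337 z 0.083 n 1259
   obj 0.485 0.125 z 0.12 n 2172
   obj 0.465 0.411 z 0.097 n 176
   obj 0.46 -0.572 z 0.104 n 262
scene bar n 264 mean [0.5666 0.1302] yaw of normal 6.6900024 y range [0.053 0.209]
 jar n 425 cx [-0.099 -0.089 -0.063] z [0.075 0.095 0.101]
   cy -0.02 top z 0.1 cx range -0.098 -0.062
   cy 0 top z 0.101 cx range -0.1 -0.062
   cy 0.02 top z 0.1 cx range -0.1 -0.062
 bay walls cy -0.0796 0.0798
 flange inner edges -0.032 0.029 cx [-0.114 -0.016]
 bowl rim 310 0.5528 -0.3079 0.172 top 0.078
   obj 0.689 0.383 z 0.12 n 1206
   obj 0.51 0.137 z 0.12 n 7259
   obj 0.73 0.017 z 0.11 n 593
   obj 0.786 -0.119 z 0.12 n 432
   obj 0.782 -0.208 z 0.12 n 568
   obj 0.624 -0.324 z 0.093 n 4374
   obj 0.651 -0.536 z 0.12 n 2850
   obj 0.697 -0.136 z 0.055 n 735
   obj 0.441 0.414 z 0.093 n 871
   obj 0.446 -0.57 z 0.103 n 784
([-392.9, -363.0, -1.3], np.float64(-19.58), [-248.5, -473.6, -1.7], 'tilt', [-0.001, -0.001, -1.0]) [np.float64(0.4308454662362748), np.float64(0.11563719644725366), 0.2]
[[0.001, -0.954, -0.3, 0.076], [1.0, 0.001, -0.0, 0.001], [0.001, -0.3, 0.954, -0.175], [0.0, 0.0, 0.0, 1.0]]
```

Emit:
{"api": "send_rows", "payload": {"motion": [[0, 0, -6.5, 0, 0, 0, 0.48], [0, 0, -6.5, 0, 0, 0, 0.48], [0, 0, -6.6, 0, 0, 0, 0.48], [0, 0, 0, -16.5, -31.5, 0, 0.48], [0, 0, 0, -16.5, -31.5, 0, 0.48], [0, 0, 0, -16.5, -31.5, 0, 0.48], [0, 0, 0, -16.5, -31.5, 0, 0.48], [0, 0, 0, -16.5, -31.5, 0, 0.48], [0, 0, 0, -16.5, -31.5, 0, 0.48], [0, 0, 0, -16.5, -31.5, 0, 0.48]]}}

```text
time_s: 1.15
eef_pos: [0.2715, 0.3519, 0.1989]
eef_rot: [-0.0, -0.055, 0.998, -0.0]
wrist_force: [-0.1, 0.4, 0.3]
opening: 0.258
grasp_force: 0.0
```

Emit:
{"api": "send_rows", "payload": {"motion": [[0, 0, 0, -16.5, -31.5, 0, 0.48], [0, 0, 0, -16.5, -31.5, 0, 0.48], [0, 0, 0, -16.5, -31.5, 0, 0.48], [0, 0, 0, -16.5, -31.5, 0, 0.48], [0, 0, 0, -16.5, -31.5, 0, 0.48], [0, 0, 0, -16.5, -31.5, 0, 0.48], [0, 0, 0, -16.5, -31.5, 0, 0.48], [0, 0, 0, -17.5, -32.5, 0, 0.48], [0, 0, 0, 0, 0, 0, 0.48], [0, 0, 0, 0, 0, 0, 0.48]]}}

```text
time_s: 2.15
eef_pos: [0.431, 0.1159, 0.1987]
eef_rot: [-0.001, -0.054, 0.999, 0.0]
wrist_force: [0.9, 0.6, -0.7]
opening: 0.261
grasp_force: 0.0
```

```bash
python3 - <<'E'
from h import *
from bench import ctrl
th=np.radians(6.3); C=lambda x,y,z:[.570+x*np.cos(th)-y*np.sin(th),.130+x*np.sin(th)+y*np.cos(th),z]
o=ctrl.get_obs(); print(o["eef_pos"],o["opening"],o["wrist_force"],o["time_s"]); print(delta(o,C(-.14,0,.11),186.3))
c=ctrl.camera("wrist"); p,R=pose(o); T=np.eye(4);T[:3,:3]=R;T[:3,3]=p; T=T@c["hand_eye"]; np.savez("pics/wrist1.npz",T=T,**c)
cv2.imwrite("pics/wrist1.png",c["color"][:,:,::-1])
W=cloud(c,T);X,Y,Z=[W[...,i] for i in range(3)]
dx,dy=X-.570,Y-.130; cx,cy=dx*np.cos(th)+dy*np.sin(th),-dx*np.sin(th)+dy*np.cos(th); fl=.075+.268*cx
f=(np.abs(cy)<.08)&(Z>fl+.047)&(Z<fl+.06)
for a in(-.11,-.09,-.07,-.05,-.03):
    g=f&(np.abs(cx-a)<.006); print(a,"flange",np.percentile(cy[g&(cy<0)],[2,98]).round(4),np.percentile(cy[g&(cy>0)],[2,98]).round(4))
j=(np.abs(cy)<.03)&(cx>-.13)&(cx<-.02)&(Z>fl+.025)&(Z<fl+.05)
for a in(-.025,0,.025):
    q=j&(np.abs(cy-a)<.005); print("jar",a,cx[q].min().round(3),cx[q].max().round(3),np.percentile(Z[q],97).round(3))
E
```

```text
[0.43103309 0.11590854 0.19872366] 0.26143097042850255 [ 0.88188703  0.63764767 -0.68878805] 2.15
([0.2, -1.3, 88.7], np.float64(-0.1), [0.3, -1.2, 88.7], 'tilt', [-0.001, 0.0, -1.0])
-0.11 flange [-0.0786 -0.0318] [0.0362 0.079 ]
-0.09 flange [-0.0785 -0.0327] [0.0363 0.0791]
-0.07 flange [-0.0787 -0.0502] [0.0533 0.0793]
-0.05 flange [-0.0793 -0.0571] [0.0603 0.0796]Traceback (most recent call last):
  File "<stdin>", line 11, in <module>
    return _quantile_unchecked(
        a, q, axis, out, overwrite_input, method, keepdims, weights)
    return _ureduce(a,
                    func=_quantile_ureduce_func,
    ...<5 lines>...
                    overwrite_input=overwrite_input,
                    method=method)
    r = func(a, **kwargs)
    result = _quantile(arr,
                       quantiles=q,
    ...<2 lines>...
                       out=out,
                       weights=wgt)
    slices_having_nans = np.isnan(arr[-1, ...])
                                  ~~~^^^^^^^^^
IndexError: index -1 is out of bounds for axis 0 with size 0
```

View pics/wrist1.png

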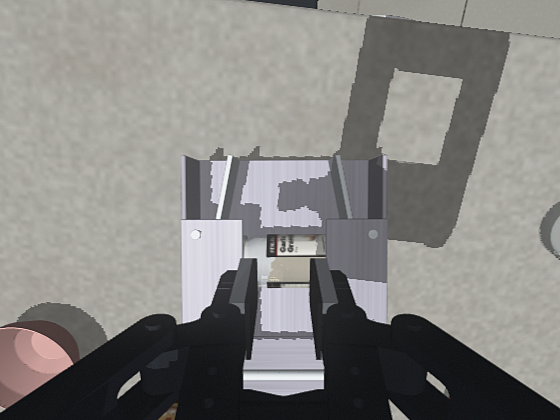

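The wrist view shows the jar in the slot at (290, 258), with the two fingers at columns 244 and 320 straddling the slot's midline. The slot centre is within about 1 mm of the TCP, so I descend below the jar.

Emit:
{"api": "send_rows", "payload": {"motion": [[0, 0, 0, 0, 0.5, 23, 0.6], [0, 0, 0, 0, 0, 24, 0.6], [0, 0, 0, 0, 0, 24, 0.6], [0, 0, 0, 0, 0, 24, 0.6], [0, 0, 0, 0, 0, 24, 0.6], [0, 0, 0, 0, 0, 23, 0.6], [0, 0, 0, -5, 0, -1.3, 0.6], [0, 0, 0, -5, 0, -1.3, 0.6], [0, 0, 0, -5, 0, -1.3, 0.6], [0, 0, 0, -5, 0, -1.4, 0.6]]}}

```text
time_s: 3.2
eef_pos: [0.4528, 0.1194, 0.064]
eef_rot: [0.001, -0.055, 0.998, -0.0]
wrist_force: [0.7, -0.7, 0.1]
opening: 0.198
grasp_force: 0.0
```

Emit:
{"api": "send_rows", "payload": {"motion": [[0, 0, 0, -4, 0, 0.5, 0.6], [0, 0, 0, -4, 0, -0.8, 0.6], [0, 0, 0, -4, 0, -1.1, 0.6], [0, 0, 0, -4, 0, -1.1, 0.6], [0, 0, 0, -4, 0, -1.1, 0.6], [0, 0, 0, -4, 0, -1.1, 0.6], [0, 0, 0, -4, 0, -1.1, 0.6], [0, 0, 0, -4, 0, -1.1, 0.6], [0, 0, 0, -4, 0, -1.1, 0.6], [0, 0, 0, -4, 0, -1.1, 0.6]]}}

```text
time_s: 4.2
eef_pos: [0.4911, 0.1235, 0.0715]
eef_rot: [-0.0, -0.055, 0.998, 0.0]
wrist_force: [0.7, -0.8, -0.9]
opening: 0.201
grasp_force: 0.0
```

```bash
python3 - <<'E'
from h import *
from bench import ctrl
th=np.radians(6.3)
o=ctrl.get_obs(); print(o["eef_pos"],o["wrist_force"])
d=o["eef_pos"][:2]-np.array([.570,.131]); print("tcp chute",d@[np.cos(th),np.sin(th)],d@[-np.sin(th),np.cos(th)])
a=[ctrl.camera(n)["color"] for n in("scene","top")]
s=cv2.resize(a[0][165:300,180:290],None,fx=4,fy=4); t=cv2.resize(a[1][150:285,205:290],None,fx=4,fy=4)
cv2.imwrite("pics/push1.png",np.hstack([s,t])[:,:,::-1])
E
```

```text
[0.49105174 0.1235057  0.0715496 ] [ 0.67273848 -0.80794828 -0.88537667]
tcp chute -0.07929387105503874 0.0012142891396620032
```

View pics/push1.png

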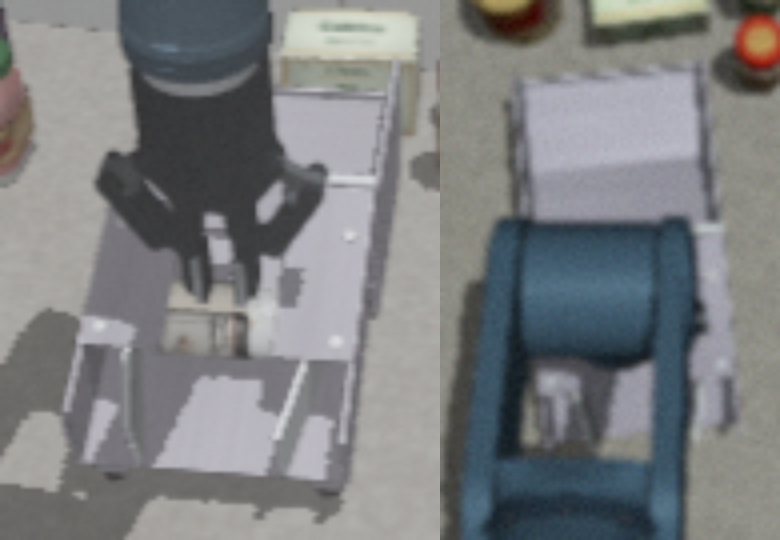

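The scene crop shows the jar unmoved at (225, 320), with the fingertips appearing at (205–245, 295), over or behind it. That does not fit the reported TCP position, so I check against depth.

```bash
python3 - <<'E'
from h import *
from bench import ctrl
th=np.radians(6.3)
def ch(W): 
    dx,dy=W[...,0]-.570,W[...,1]-.131; return dx*np.cos(th)+dy*np.sin(th),-dx*np.sin(th)+dy*np.cos(th),W[...,2]
c=ctrl.camera("scene"); cx,cy,Z=ch(cloud(c)); g=c["color"].max(-1)
for v in range(228,256,2):
    u=236; print(v,[ (u,int(g[v,u]),cx[v,u].round(3),cy[v,u].round(3),Z[v,u].round(3)) for u in(229,241)])
o=ctrl.get_obs();c=ctrl.camera("wrist"); p,R=pose(o); T=np.eye(4);T[:3,:3]=R;T[:3,3]=p; T=T@c["hand_eye"]
np.savez("pics/wrist2.npz",T=T,**c); cv2.imwrite("pics/wrist2.png",c["color"][:,:,::-1])
cx,cy,Z=ch(cloud(c,T))
for v in range(170,400,10): print(v,[(int(c["color"][v,u].max()),cx[v,u].round(3),cy[v,u].round(3),Z[v,u].round(3)) for u in(255,280,305)])
E
```

```text
228 [(229, 66, np.float64(-0.087), np.float64(0.012), np.float64(0.144)), (241, 62, np.float64(-0.092), np.float64(-0.017), np.float64(0.15))]
230 [(229, 102, np.float64(-0.09), np.float64(0.012), np.float64(0.14)), (241, 67, np.float64(-0.092), np.float64(-0.017), np.float64(0.144))]
232 [(229, 103, np.float64(-0.093), np.float64(0.012), np.float64(0.136)), (241, 80, np.float64(-0.087), np.float64(-0.015), np.float64(0.133))]
234 [(229, 122, np.float64(-0.091), np.float64(0.013), np.float64(0.128)), (241, 87, np.float64(-0.086), np.float64(-0.014), np.float64(0.126))]
236 [(229, 119, np.float64(-0.092), np.float64(0.013), np.float64(0.122)), (241, 94, np.float64(-0.086), np.float64(-0.014), np.float64(0.119))]
238 [(229, 126, np.float64(-0.092), np.float64(0.014), np.float64(0.115)), (241, 98, np.float64(-0.087), np.float64(-0.014), np.float64(0.113))]
240 [(229, 143, np.float64(-0.092), np.float64(0.014), np.float64(0.109)), (241, 135, np.float64(-0.089), np.float64(-0.014), np.float64(0.108))]
242 [(229, 153, np.float64(-0.086), np.float64(0.017), np.float64(0.096)), (241, 180, np
[... 4766 characters left out ...]
009), np.float64(-0.0), np.float64(0.071)), (220, np.float64(-0.009), np.float64(0.014), np.float64(0.071))]
370 [(220, np.float64(-0.004), np.float64(-0.014), np.float64(0.073)), (222, np.float64(-0.003), np.float64(-0.0), np.float64(0.073)), (222, np.float64(-0.004), np.float64(0.014), np.float64(0.073))]
380 [(123, np.float64(0.002), np.float64(-0.014), np.float64(0.074)), (125, np.float64(0.003), np.float64(-0.0), np.float64(0.073)), (125, np.float64(0.003), np.float64(0.014), np.float64(0.074))]
390 [(59, np.float64(-0.09), np.float64(-0.005), np.float64(0.178)), (228, np.float64(0.01), np.float64(-0.0), np.float64(0.074)), (245, np.float64(0.008), np.float64(0.014), np.float64(0.075))]
```

View pics/wrist2.png

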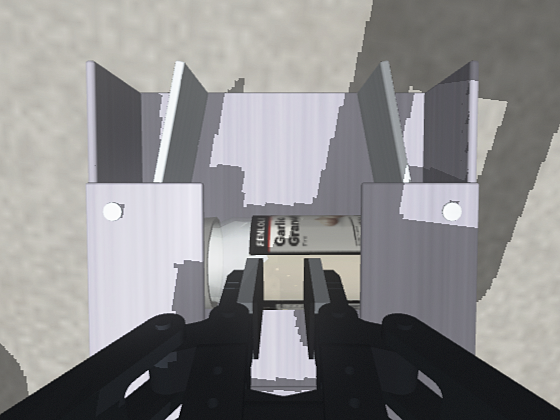

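The wrist and scene depths agree: the real fingertips are at z≈0.108, clear above the jar top (0.101), and the jar hasn't moved. So the tips sit about 36 mm behind the reported TCP at this opening. I'll measure the finger and gripper profile by height before going deeper.

```bash
python3 - <<'E'
from h import *
from bench import ctrl
o=ctrl.get_obs(); p,R=pose(o)
cs={n:ctrl.camera(n) for n in("scene","wrist")}
for n,c in cs.items():
    if n=="wrist": T=np.eye(4);T[:3,:3]=R;T[:3,3]=p;T=T@c["hand_eye"]
    else: T=c["extrinsics"]
    W=cloud(c,T); L=(W-p)@R*1e3   # tool frame mm
    g=c["color"].max(-1); m=(g<150)&(np.abs(L[...,0])<70)&(np.abs(L[...,1])<80)&(L[...,2]<-31)&(L[...,2]>-150)
    print(n)
    for a in range(-150,-30,8):
        k=m&(L[...,2]>=a)&(L[...,2]<a+8)
        if k.sum()>8: print(a,a+8,k.sum(),"x",np.percentile(L[...,0][k],[2,98]).round(0),"y",np.percentile(L[...,1][k],[2,25,75,98]).round(0))
w=load("wrist",1); L=cloud(w,w["hand_eye"])*1e3; g=w["color"].max(-1)
m=(g<130)&(np.abs(L[...,0])<30)&(np.abs(L[...,1])<40)&(L[...,2]<12)&(L[...,2]>-70)
print("wrist1 opening .26")
for a in range(-70,12,6):
    k=m&(L[...,2]>=a)&(L[...,2]<a+6); 
    if k.sum()>8: print(a,k.sum(),np.percentile(L[...,0][k],[2,98]).round(0),np.percentile(L[...,1][k],[2,98]).round(0))
E
```

```text
scene
-150 -142 57 x [-3. 14.] y [-40. -36.  30.  40.]
-142 -134 148 x [-2. 22.] y [-48. -27.  17.  48.]
-134 -126 197 x [-10.  22.] y [-62. -49.  43.  62.]
-126 -118 136 x [ 2. 19.] y [-62. -43.  44.  60.]
-118 -110 90 x [ 3. 20.] y [-55. -17.  44.  58.]
-110 -102 104 x [-10.  20.] y [-52. -19.  42.  53.]
-102 -94 70 x [-9. 19.] y [-47. -35.  38.  48.]
-94 -86 133 x [-10.  15.] y [-42. -28.  34.  44.]
-86 -78 77 x [-10.  16.] y [-38. -21.  26.  40.]
-78 -70 35 x [-5. 15.] y [-25. -16.  13.  27.]
-70 -62 34 x [-9. 13.] y [-22. -14.  10.  19.]
-62 -54 42 x [-67.  13.] y [-27. -15.  16.  55.]
-54 -46 68 x [-61.  13.] y [-46. -14.  67.  80.]
-46 -38 219 x [-37.  13.] y [-42.  27.  68.  80.]
-38 -30 220 x [-11.  23.] y [-43.  37.  65.  78.]
wrist
-126 -118 1053 x [16. 18.] y [-19. -13.  14.  20.]
-118 -110 8303 x [ 9. 17.] y [-56. -17.  18.  56.]
-110 -102 9450 x [ 1. 17.] y [-53. -40.  41.  54.]
-102 -94 5529 x [-9. 17.] y [-49. -37.  38.  50.]
-94 -86 9080 x [-11.  12.] y [-43. -33.  34.  44.]
-86 -78 4111 x [-8. 13.] y [-40. -25.  26.  41.]
-78 -70 1508 x [-8. 13.] y [-29. -14.  16.  33.]
-70 -62 1261 x [-10.  11.] y [-18.  -9.  10.  17.]
-62 -54 974 x [-7. 11.] y [-21. -13.  14.  22.]
-54 -46 1132 x [-57.  11.] y [-21. -11.  45.  66.]
-46 -38 4025 x [-27.  11.] y [-44.  10.  70.  79.]
-38 -30 8531 x [-10.  18.] y [-43.  38.  66.  79.]
wrist1 opening .26
-70 1006 [-11.  11.] [-17.  17.]
-64 815 [-8. 11.] [-24.  24.]
-58 710 [-9. 11.] [-24.  24.]
-52 619 [-9. 11.] [-24.  24.]
-46 559 [-10.  11.] [-23.  24.]
-40 270 [-10.  11.] [-21.  22.]
-34 9 [2. 8.] [12. 12.]
```

The tips are 35–36 mm behind the TCP at both places. The width stays ±23 mm for the first 38 mm above the tips, and the knuckles are wider beyond that. I back off downhill, then go down a further 44 mm, which puts the tips about 26 mm above the floor.

Emit:
{"api": "send_rows", "payload": {"motion": [[0, 0, 0, 12, 0, 0, 0.6], [0, 0, 0, 12, 0, 0, 0.6], [0, 0, 0, 12, 0, 0, 0.6], [0, 0, 0, 12, 0, 0, 0.6], [0, 0, 0, 13, 0, 0, 0.6], [0, 0, 0, 0, 0, 11, 0.6], [0, 0, 0, 0, 0, 11, 0.6], [0, 0, 0, 0, 0, 11, 0.6], [0, 0, 0, 0, 0, 11, 0.6], [0, 0, 0, -4, 0, -1.1, 0.6]]}}

```text
time_s: 5.5
eef_pos: [0.4321, 0.1171, 0.0262]
eef_rot: [-0.002, -0.055, 0.998, 0.0]
wrist_force: [-1.3, -0.1, 0.6]
opening: 0.199
grasp_force: 0.0
```

Emit:
{"api": "send_rows", "payload": {"motion": [[0, 0, 0, -4, 0, -1.1, 0.6], [0, 0, 0, -4, 0, -1.1, 0.6], [0, 0, 0, -4, 0, -1.1, 0.6], [0, 0, 0, -4, 0, -1.1, 0.6], [0, 0, 0, -3, 0, -0.8, 0.6], [0, 0, 0, -3, 0, -0.8, 0.6], [0, 0, 0, -3, 0, -0.8, 0.6], [0, 0, 0, -3, 0, -0.8, 0.6], [0, 0, 0, -3, 0, -0.8, 0.6], [0, 0, 0, -3, 0, -0.8, 0.6]]}}

```text
time_s: 6.5
eef_pos: [0.4676, 0.121, 0.0377]
eef_rot: [-0.001, -0.055, 0.998, -0.0]
wrist_force: [-1.0, -0.1, 0.5]
opening: 0.2
grasp_force: 0.9
```

```bash
cat > chk.py <<'E'
from h import *
from bench import ctrl
import sys
th=np.radians(6.3)
def ch(W):
    dx,dy=W[...,0]-.570,W[...,1]-.131; return dx*np.cos(th)+dy*np.sin(th),-dx*np.sin(th)+dy*np.cos(th),W[...,2]
o=ctrl.get_obs(); p,R=pose(o); print("t",o["time_s"],"F",o["wrist_force"].round(1),"tcp chute",np.round([*ch(p)],4),"tip z",round(p[2]+.0355,4))
c=ctrl.camera("wrist"); T=np.eye(4);T[:3,:3]=R;T[:3,3]=p;T=T@c["hand_eye"]; cx,cy,Z=ch(cloud(c,T))
np.savez("pics/w_last.npz",T=T,**c)
fl=np.where(cx<0,.075+.268*cx,.075-.123*np.minimum(cx,.07)+.246*np.maximum(cx-.07,0)*.5)
j=(Z>fl+.02)&(Z<fl+.05)&(cx>-.13)&(cx<.14)
for a in(-.04,-.028,0,.028,.04):
    k=j&(np.abs(cy-a)<.004)
    if k.sum()>5: print("cy",a,k.sum(),"cx",np.percentile(cx[k],[1,99]).round(3),"ztop",np.percentile(Z[k],98).round(3))
E
python3 chk.py
```

```text
t 6.5 F [-1.  -0.1  0.5] tcp chute [-0.1029  0.0013  0.0377] tip z 0.0732
cy -0.04 62 cx [-0.091 -0.089] ztop 0.084
cy -0.028 57 cx [-0.092 -0.088] ztop 0.081
cy 0 1944 cx [-0.093 -0.07 ] ztop 0.101
cy 0.028 38 cx [-0.093 -0.091] ztop 0.08
cy 0.04 170 cx [-0.093 -0.091] ztop 0.086
```

The jar is now being pushed: its back edge went from -0.099 to -0.093 with the fingers in contact. I continue up the slope.

Emit:
{"api": "send_rows", "payload": {"motion": [[0, 0, 0, -4, 0, -0.2, 0.6], [0, 0, 0, -4, 0, -1.0, 0.6], [0, 0, 0, -4, 0, -1.1, 0.6], [0, 0, 0, -4, 0, -1.1, 0.6], [0, 0, 0, -4, 0, -1.1, 0.6], [0, 0, 0, -4, 0, -1.1, 0.6], [0, 0, 0, -4, 0, -1.1, 0.6], [0, 0, 0, -4, 0, -1.1, 0.6], [0, 0, 0, -4, 0, -1.1, 0.6], [0, 0, 0, -4, 0, -1.1, 0.6]]}}

```text
time_s: 7.55
eef_pos: [0.508, 0.1254, 0.0479]
eef_rot: [0.0, -0.055, 0.998, -0.0]
wrist_force: [-2.1, -0.4, 1.5]
opening: 0.204
grasp_force: 0.8
```

```bash
python3 chk.py
```

```text
t 7.55 F [-2.1 -0.4  1.5] tcp chute [-0.0622  0.0012  0.0479] tip z 0.0834
cy -0.04 58 cx [-0.051 -0.049] ztop 0.094
cy -0.028 47 cx [-0.051 -0.047] ztop 0.091
cy 0 1905 cx [-0.052 -0.03 ] ztop 0.112
cy 0.028 32 cx [-0.052 -0.051] ztop 0.093
cy 0.04 171 cx [-0.052 -0.05 ] ztop 0.096
```

Emit:
{"api": "send_rows", "payload": {"motion": [[0, 0, 0, -4, 0, -1.0, 0.6], [0, 0, 0, -4, 0, -1.0, 0.6], [0, 0, 0, -4, 0, -1.0, 0.6], [0, 0, 0, -4, 0, -1.0, 0.6], [0, 0, 0, -4, 0, -1.0, 0.6], [0, 0, 0, -4, 0, -1.0, 0.6], [0, 0, 0, -3, 0, -0.8, 0.6], [0, 0, 0, -3, 0, -0.8, 0.6], [0, 0, 0, -3, 0, -0.5, 0.6], [0, 0, 0, -2, 0, 0, 0.6]]}}

```text
time_s: 8.6
eef_pos: [0.543, 0.1292, 0.056]
eef_rot: [0.0, -0.055, 0.998, -0.0]
wrist_force: [-1.2, 0.3, -0.1]
opening: 0.201
grasp_force: 0.0
```

```bash
python3 chk.py
```

```text
t 8.6 F [-1.2  0.3 -0.1] tcp chute [-0.0271  0.0012  0.056 ] tip z 0.0915
cy -0.04 92 cx [-0.016 -0.014] ztop 0.103
cy -0.028 47 cx [-0.016 -0.012] ztop 0.102
cy 0 1872 cx [-0.017  0.005] ztop 0.12
cy 0.028 11 cx [-0.016 -0.015] ztop 0.096
cy 0.04 161 cx [-0.016 -0.014] ztop 0.103
```

Emit:
{"api": "send_rows", "payload": {"motion": [[0, 0, 0, -2, 0, 0, 0.6], [0, 0, 0, -2, 0, 0, 0.6], [0, 0, 0, -1, 0, 0, 0.6], [0, 0, 0, -1, 0, 0, 0.6], [0, 0, 0, -1, 0, 0, 0.6], [0, 0, 0, 0, 0, 0, 0.6], [0, 0, 0, 0, 0, 0, 0.6], [0, 0, 0, 0, 0, 0, 0.6], [0, 0, 0, 0, 0, 0, 0.6], [0, 0, 0, 0, 0, 0, 0.6]]}}

```text
time_s: 9.65
eef_pos: [0.5494, 0.13, 0.0559]
eef_rot: [-0.0, -0.055, 0.998, 0.0]
wrist_force: [0.4, 0.1, 0.6]
opening: 0.2
grasp_force: 0.0
```

```bash
python3 chk.py; python3 - <<'E'
from bench import ctrl; import cv2
cv2.imwrite("pics/scene3.png",cv2.resize(ctrl.camera("scene")["color"][160:300,150:340,::-1],None,fx=4,fy=4))
E
```

```text
t 9.65 F [0.4 0.1 0.6] tcp chute [-0.0206  0.0013  0.0559] tip z 0.0914
```

View pics/scene3.png

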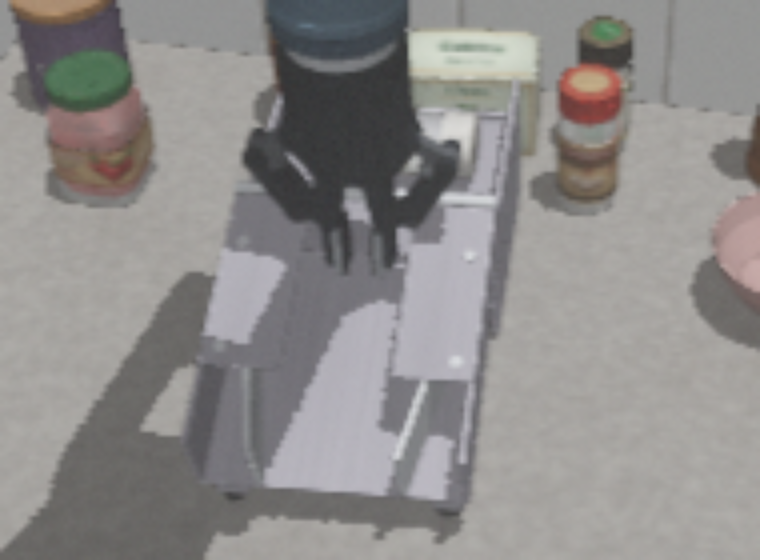

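The jar has rolled over the crest into the bay; it shows at (455, 145) behind the gripper. I back off from the crossbar, rise, open the fingers and look down into the bay.

Emit:
{"api": "send_rows", "payload": {"motion": [[0, 0, 0, 10, 0, 0, 0.6], [0, 0, 0, 10, 0, 0, 0.6], [0, 0, 0, 0, 0, -20, 0.6], [0, 0, 0, 0, 0, -35, 0.6], [0, 0, 0, 0, 0, -35, 0.6], [0, 0, 0, 0, 0, -35, -1], [0, 0, 0, 0, 0, -35, -1], [0, 0, 0, -20, 0, 0, -1], [0, 0, 0, -25, 0, 0, -1], [0, 0, 0, -25, 0, 0, -1]]}}

```text
time_s: 10.75
eef_pos: [0.599, 0.1356, 0.2164]
eef_rot: [0.0, -0.055, 0.998, -0.0]
wrist_force: [-0.2, 0.3, -0.3]
opening: 0.995
grasp_force: 0.0
```

Emit:
{"api": "send_rows", "payload": {"motion": [[0, 0, 0, 0, 0, 0, -1], [0, 0, 0, 0, 0, 0, -1], [0, 0, 0, 0, 0, 0, -1], [0, 0, 0, 0, 0, 0, -1], [0, 0, 0, 0, 0, 0, -1], [0, 0, 0, 0, 0, 0, -1], [0, 0, 0, 0, 0, 0, -1], [0, 0, 0, 0, 0, 0, -1], [0, 0, 0, 0, 0, 0, -1], [0, 0, 0, 0, 0, 0, -1]]}}

```text
time_s: 11.75
eef_pos: [0.5991, 0.1355, 0.2159]
eef_rot: [-0.0, -0.055, 0.998, 0.0]
wrist_force: [-0.1, 0.5, -0.0]
opening: 0.995
grasp_force: 0.0
```

```bash
python3 chk.py; python3 - <<'E'
from h import *
from bench import ctrl
o=ctrl.get_obs(); p,R=pose(o); th=np.radians(6.3)
w=dict(np.load("pics/w_last.npz")); cv2.imwrite("pics/wrist4.png",w["color"][:,:,::-1])
def an(n,W,col):
    dx,dy=W[...,0]-.570,W[...,1]-.131; cx,cy,Z=dx*np.cos(th)+dy*np.sin(th),-dx*np.sin(th)+dy*np.cos(th),W[...,2]
    k=(cx>.01)&(cx<.13)&(np.abs(cy)<.072)&(Z>.088)&(Z<.125)
    if k.sum()<20: print(n,"few");return
    top=k&(Z>np.percentile(Z[k],98)-.006)
    P=np.stack([cx[k],cy[k]],-1).astype(np.float32); r=cv2.minAreaRect(P)
    v=cv2.fitLine(np.stack([cx[top],cy[top]],-1).astype(np.float32),cv2.DIST_HUBER,0,.01,.01).ravel()
    print(n,k.sum(),"rect",r,"ztop",np.percentile(Z[k],98).round(4),"ridge",v.round(3),"cy",np.percentile(cy[k],[1,99]).round(3))
an("wrist",cloud(w,w["T"]),w["color"])
for n in("scene","top"):
    c=ctrl.camera(n); an(n,cloud(c),c["color"]); np.savez(f"pics/{n}4.npz",**c)
E
```

```text
t 11.75 F [-0.1  0.5 -0. ] tcp chute [0.0294 0.0012 0.2159] tip z 0.2514
cy -0.04 483 cx [0.051 0.091] ztop 0.113
cy -0.028 428 cx [0.052 0.09 ] ztop 0.112
cy 0 529 cx [0.051 0.094] ztop 0.112
cy 0.028 512 cx [0.051 0.093] ztop 0.112
cy 0.04 495 cx [0.051 0.093] ztop 0.112
wrist 6697 rect ((0.07269763946533203, 0.00018570944666862488), (0.04469357430934906, 0.10861027240753174), 0.15084640681743622) ztop 0.1124 ridge [ 0.011  1.     0.071 -0.006] cy [-0.053  0.052]
scene 556 rect ((0.06808056682348251, -0.0009915083646774292), (0.1087896004319191, 0.03968218341469765), 89.66925811767578) ztop 0.1129 ridge [ 0.001 -1.     0.07   0.   ] cy [-0.055  0.052]
top few
```

View pics/wrist4.png

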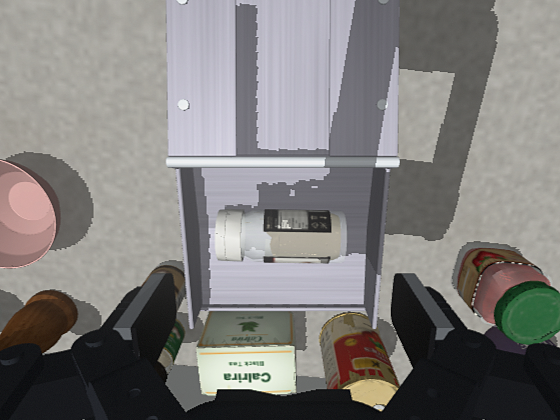

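The wrist view shows the jar lying squarely in the bay at (280, 235), cap left. The bay is clear round it. Wrist and scene depths agree on a centre at chute (0.071, 0.000), z≈0.090, and I grip it across the diameter with tool y along the chute.

```bash
python3 - <<'E'
from h import *
from bench import ctrl
o=ctrl.get_obs(); print(np.round(o["q"],3))
for y in(96.3,276.3): print(delta(o,[.6405,.1388,.15],y))
w=dict(np.load("pics/w_last.npz")); L=cloud(w,w["hand_eye"])*1e3; g=w["color"].max(-1)
for a in range(-80,-30,5):
    k=(g<130)&(np.abs(L[...,0])<25)&(np.abs(L[...,1])<62)&(np.abs(L[...,1])>35)&(L[...,2]>=a)&(L[...,2]<a+5); print(a,k.sum(),end="; ")
E
```

```text
[ 0.029  0.254  1.486 -0.     1.402 -1.652]
([-41.5, -1.2, 65.9], np.float64(90.02), [-1.2, 41.5, 65.9], 'tilt', [-0.0, -0.0, -1.0])
([-41.5, -1.2, 65.9], np.float64(-89.98), [1.2, -41.5, 65.9], 'tilt', [-0.0, -0.0, -1.0])
-80 1185; -75 1320; -70 1169; -65 1062; -60 939; -55 758; -50 378; -45 5; -40 0; -35 0;
```

Emit:
{"api": "send_rows", "payload": {"motion": [[0, 0, 8.5, 0, 0, 0, -0.7], [0, 0, 8.5, 0, 0, 0, -0.7], [0, 0, 8.5, 0, 0, 0, -0.7], [0, 0, 8.5, 0, 0, 0, -0.7], [0, 0, 8.5, 0, 0, 0, -0.7], [0, 0, 8.5, 0, 0, 0, -0.7], [0, 0, 8.5, 0, 0, 0, -0.7], [0, 0, 8.5, 0, 0, 0, -0.7], [0, 0, 8.5, 0, 0, 0, -0.7], [0, 0, 8.5, 0, 0, 0, -0.7]]}}

```text
time_s: 12.9
eef_pos: [0.5991, 0.1355, 0.2159]
eef_rot: [0.0, 0.636, 0.771, 0.0]
wrist_force: [0.5, -0.2, 0.1]
opening: 0.852
grasp_force: 0.0
```

Emit:
{"api": "send_rows", "payload": {"motion": [[0, 0, 5, 0, 0, 0, -0.7], [0, 0, 0, -1, 20, 0, -0.7], [0, 0, 0, 0, 21, 0, -0.7], [0, 0, 0, 0, 0, 20, -0.7], [0, 0, 0, 0, 0, 30, -0.7], [0, 0, 0, 0, 0, 30, -0.7], [0, 0, 0, 0, 0, 20, -0.7], [0, 0, 0, 0, 0, 0, -0.7], [0, 0, 0, 0, 0, 0, -0.7], [0, 0, 0, 0, 0, 0, -0.7]]}}

```text
time_s: 13.9
eef_pos: [0.6413, 0.1391, 0.1179]
eef_rot: [0.001, 0.667, 0.745, 0.001]
wrist_force: [-0.4, 0.1, 0.1]
opening: 0.85
grasp_force: 0.0
```

```bash
python3 - <<'E'
from h import *
from bench import ctrl
o=ctrl.get_obs(); print(o["eef_pos"],o["opening"],o["wrist_force"].round(1)); print(delta(o,[.6405,.1388,.038],96.3))
c=ctrl.camera("wrist");p,R=pose(o); T=np.eye(4);T[:3,:3]=R;T[:3,3]=p
L=cloud(c,c["hand_eye"]); Z=(cloud(c,T@c["hand_eye"]))[...,2]; L=L*1e3; g=c["color"].max(-1)
k=(np.abs(L[...,1])<32)&(Z>.09)&(Z<.12)&(np.abs(L[...,0])<70); r=k&(Z>np.percentile(Z[k],95)-.004)
print("jar in tool y",np.percentile(L[...,1][k],[1,50,99]),"ridge y",L[...,1][r].mean(),"x",np.percentile(L[...,0][k],[1,99]),"ztop",np.percentile(Z[k],97))
for s in(-1,1):
    f=(s*L[...,1]>28)&(s*L[...,1]<60)&(np.abs(L[...,0])<20)&(L[...,2]<-20)&(L[...,2]>-60)&(g<120)
    print("finger",s,f.sum(),"y",np.percentile(L[...,1][f],[2,98]).round(1),"tip z",np.percentile(L[...,2][f],98).round(1),"x",np.percentile(L[...,0][f],[2,98]).round(1))
E
```

```text
[0.64126555 0.13905055 0.11786975] 0.8496538192967279 [-0.4  0.1  0.1]
([-0.1, -1.0, 79.9], np.float64(0.02), [-0.2, -0.8, 79.9], 'tilt', [0.003, 0.0, -1.0])
jar in tool y [-17.98753033   3.52923872  25.73837524] ridge y 3.9137842969142103 x [-52.9134679   53.26933307] ztop 0.11199523139744111
finger -1 1247 y [-48.4 -35.3] tip z -42.9 x [-9.9 11.7]
finger 1 1258 y [36.7 49.8] tip z -41.7 x [-9.8 11.8]
```

Emit:
{"api": "send_rows", "payload": {"motion": [[0, 0, 0, 0, 2, 0, -0.7], [0, 0, 0, 0, 0, 20, -0.7], [0, 0, 0, 0, 0, 20, -0.7], [0, 0, 0, 0, 0, 15, -0.7], [0, 0, 0, 0, 0, 15, -0.7], [0, 0, 0, 0, 0, 10, -0.7], [0, 0, 0, 0, 0, 0, -0.7], [0, 0, 0, 0, 0, 0, -0.3], [0, 0, 0, 0, 0, 0, 0], [0, 0, 0, 0, 0, 0, 0.2]]}}

```text
time_s: 14.95
eef_pos: [0.6421, 0.1392, 0.0363]
eef_rot: [0.0, 0.667, 0.745, 0.0]
wrist_force: [1.1, 0.8, 0.4]
opening: 0.497
grasp_force: 62.5
```

Emit:
{"api": "send_rows", "payload": {"motion": [[0, 0, 0, 0, 0, 0, 0.5], [0, 0, 0, 0, 0, 0, 0.5], [0, 0, 0, 0, 0, 0, 0.8], [0, 0, 0, 0, 0, 0, 1], [0, 0, 0, 0, 0, 0, 1], [0, 0, 0, 0, 0, 0, 1], [0, 0, 0, 0, 0, 0, 1], [0, 0, 0, 0, 0, -3, 1], [0, 0, 0, 0, 0, -6, 1], [0, 0, 0, 0, 0, -6, 1]]}}

```text
time_s: 15.95
eef_pos: [0.6412, 0.1392, 0.0505]
eef_rot: [-0.001, 0.667, 0.745, -0.001]
wrist_force: [0.3, 0.5, -1.4]
opening: 0.5
grasp_force: 60.9
```

The jar is gripped: opening is 42.5 mm and pad force about 61 N. I lift it out.

Emit:
{"api": "send_rows", "payload": {"motion": [[0, 0, 0, 0, 0, -10, 1], [0, 0, 0, 0, 0, -16, 1], [0, 0, 0, 0, 0, -20, 1], [0, 0, 0, 0, 0, -20, 1], [0, 0, 0, 0, 0, -20, 1], [0, 0, 0, 0, 0, -20, 1], [0, 0, 0, 0, 0, -20, 1], [0, 0, 0, 0, 0, -15, 1], [0, 0, 0, 0, 0, -5, 1], [0, 0, 0, 0, 0, 0, 1]]}}

```text
time_s: 16.95
eef_pos: [0.6425, 0.1392, 0.1981]
eef_rot: [0.001, 0.667, 0.745, 0.001]
wrist_force: [-0.5, -1.0, -1.0]
opening: 0.5
grasp_force: 60.9
```

```bash
python3 - <<'E'
from h import *
from bench import ctrl
o=ctrl.get_obs(); p,R=pose(o); print(p,o["opening"],o["grasp_force"],o["wrist_force"].round(1),np.round(o["q"],2))
c=ctrl.camera("wrist"); L=cloud(c,c["hand_eye"])*1e3
k=(np.abs(L[...,1])<15)&(np.abs(L[...,0])<80)&(L[...,2]>-80)&(L[...,2]<0)
for a in range(-65,66,10):
    q=k&(np.abs(L[...,0]-a)<4); 
    if q.sum()>10: print("x",a,q.sum(),"top z",np.percentile(L[...,2][q],3).round(1))
s=ctrl.camera("scene"); t=ctrl.camera("top")
for n,cc in(("scene",s),("top",t)):
    W=cloud(cc); X,Y,Z=[W[...,i] for i in range(3)]; hsv=cv2.cvtColor(cc["color"],cv2.COLOR_RGB2HSV)
    m=(hsv[...,1]>45)&((hsv[...,0]<12)|(hsv[...,0]>165))&(np.hypot(X-.556,Y+.308)<.12)&(Z>.06)&(Z<.095)
    (bx,by),r=cv2.minEnclosingCircle(np.stack([X[m],Y[m]],-1).astype(np.float32)); print("bowl",n,round(bx,4),round(by,4),round(2*r,3))
    # inner profile
    rr=np.hypot(X-.554,Y+.3083)
    for a in np.arange(.0,.09,.01):
        q=(rr>=a)&(rr<a+.01)&(Z<.1); 
        if q.sum(): print("  r",a.round(2),np.median(Z[q]).round(3),end="")
    print()
print(delta(o,[.554,-.308,p[2]],96.3))
E
```

```text
[0.64246479 0.13924367 0.19813595] 0.49987600785452213 60.924009354785085 [-0.5 -1.  -1. ] [ 0.03  0.36  1.39 -0.    1.39 -0.08]
x -25 39 top z -74.4
x -15 1634 top z -75.9
x -5 1822 top z -76.0
x 5 1972 top z -76.1
x 15 2126 top z -76.2
x 25 2299 top z -76.2
x 35 2504 top z -76.2
x 45 2731 top z -76.3
x 55 2827 top z -75.3
bowl scene 0.5539 -0.3055 0.173
  r 0.0 0.005  r 0.01 0.005  r 0.02 0.005  r 0.03 0.007  r 0.04 0.013  r 0.05 0.02  r 0.06 0.034  r 0.07 0.051  r 0.08 0.068
bowl top 0.5559 -0.3095 0.172
  r 0.0 0.003  r 0.01 0.002  r 0.02 0.002  r 0.03 0.005  r 0.04 0.012  r 0.05 0.021  r 0.06 0.035  r 0.07 0.048  r 0.08 0.065
([-434.8, -137.2, -0.2], np.float64(0.02), [-434.8, -137.0, 0.0], 'tilt', [0.002, 0.0, -1.0])
```

The jar is held level, its centre 54 mm behind the TCP. The bowl rim centre is about (0.555, -0.308), measured in both views. I carry the jar over at height.

Emit:
{"api": "send_rows", "payload": {"motion": [[0, 0, 0, -10, -3.2, 0, 1], [0, 0, 0, -20, -6.3, 0, 1], [0, 0, 0, -30, -9.5, 0, 1], [0, 0, 0, -35, -11, 0, 1], [0, 0, 0, -35, -11, 0, 1], [0, 0, 0, -35, -11, 0, 1], [0, 0, 0, -35, -11, 0, 1], [0, 0, 0, -35, -11, 0, 1], [0, 0, 0, -35, -11, 0, 1], [0, 0, 0, -35, -11, 0, 1]]}}

```text
time_s: 18.1
eef_pos: [0.5788, -0.1763, 0.1961]
eef_rot: [-0.001, 0.667, 0.745, -0.0]
wrist_force: [0.3, -0.6, -0.2]
opening: 0.499
grasp_force: 60.9
```

Emit:
{"api": "send_rows", "payload": {"motion": [[0, 0, 0, -35, -11, 0, 1], [0, 0, 0, -35, -11, 0, 1], [0, 0, 0, -30, -9.5, 0, 1], [0, 0, 0, -20, -6.3, 0, 1], [0, 0, 0, -10, -3.2, 0, 1], [0, 0, 0, 0, 0, 0, 1], [0, 0, 0, 0, 0, 10, 1], [0, 0, 0, 0, 0, 20, 1], [0, 0, 0, 0, 0, 15, 1], [0, 0, 0, 0, 0, 0, 1]]}}

```text
time_s: 19.1
eef_pos: [0.5522, -0.3056, 0.1482]
eef_rot: [-0.003, 0.667, 0.745, -0.0]
wrist_force: [-0.5, -0.1, -2.7]
opening: 0.499
grasp_force: 61.0
```

```bash
python3 - <<'E'
from h import *
from bench import ctrl
o=ctrl.get_obs(); p,R=pose(o); print(p,o["opening"],o["grasp_force"],o["wrist_force"].round(1))
c=ctrl.camera("wrist"); T=np.eye(4);T[:3,:3]=R;T[:3,3]=p; W=cloud(c,T@c["hand_eye"]); L=cloud(c,c["hand_eye"])*1e3
hsv=cv2.cvtColor(c["color"],cv2.COLOR_RGB2HSV); X,Y,Z=[W[...,i] for i in range(3)]
m=(hsv[...,1]>40)&((hsv[...,0]<12)|(hsv[...,0]>165))&(Z>.066)&(Z<.09)&(np.hypot(X-.555,Y+.308)<.12)
A=np.stack([2*X[m],2*Y[m],np.ones(m.sum())],-1); s=np.linalg.lstsq(A,X[m]**2+Y[m]**2,rcond=None)[0]
print("bowl circle fit",m.sum(),s[:2].round(4),"r",np.sqrt(s[2]+s[0]**2+s[1]**2).round(4),"z",np.percentile(Z[m],95))
print(delta(o,[.555,-.308,-.003],96.3))
k=(np.abs(L[...,1])<15)&(np.abs(L[...,0])<80)&(L[...,2]>-80)&(L[...,2]<-40); print("jar x max",np.percentile(L[...,0][k],99.5))
t=ctrl.camera("top"); w=c["color"]; cv2.imwrite("pics/over.png",np.hstack([cv2.resize(w,(440,330)),cv2.resize(t["color"][130:270,330:482],(358,330))])[:,:,::-1])
E
```

```text
[ 0.55217485 -0.30558673  0.14822369] 0.4991217535145347 60.99419044330716 [-0.5 -0.1 -2.7]
bowl circle fit 6469 [ 0.5558 -0.3074] r 0.0822 z 0.07895641704736601
([-3.4, 3.2, 151.2], np.float64(0.1), [-2.7, 2.5, 151.2], 'tilt', [-0.005, 0.004, -1.0])
jar x max 53.47221221585826
```

View pics/over.png

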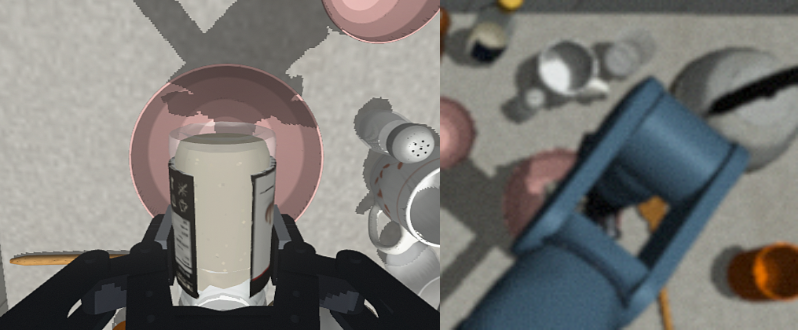

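The jar is over the bowl: the base end is at (222, 150) in the wrist view, the bowl rim is around it, and the salt shaker at (410, 140) is clear. I correct by about 3 mm and lower.

Emit:
{"api": "send_rows", "payload": {"motion": [[0, 0, 0, -3, 2.5, 10, 1], [0, 0, 0, 0, 0, 20, 1], [0, 0, 0, 0, 0, 20, 1], [0, 0, 0, 0, 0, 20, 1], [0, 0, 0, 0, 0, 20, 1], [0, 0, 0, 0, 0, 15, 1], [0, 0, 0, 0, 0, 12, 1], [0, 0, 0, 0, 0, 8, 1], [0, 0, 0, 0, 0, 0, 1], [0, 0, 0, 0, 0, 0, 1]]}}

```text
time_s: 20.2
eef_pos: [0.5569, -0.3113, 0.0274]
eef_rot: [0.0, 0.667, 0.745, 0.0]
wrist_force: [0.1, 0.2, -0.7]
opening: 0.494
grasp_force: 61.1
```

Emit:
{"api": "send_rows", "payload": {"motion": [[0, 0, 0, 0, 0, 3, 1], [0, 0, 0, 0, 0, 3, 1], [0, 0, 0, 0, 0, 3, 1], [0, 0, 0, 0, 0, 2, 1], [0, 0, 0, 0, 0, 2, 1], [0, 0, 0, 0, 0, 2, 1], [0, 0, 0, 0, 0, 1, 1], [0, 0, 0, 0, 0, 0, 1], [0, 0, 0, 0, 0, 0, 1], [0, 0, 0, 0, 0, 0, 1]]}}

```text
time_s: 21.2
eef_pos: [0.5564, -0.3108, 0.0109]
eef_rot: [-0.0, 0.667, 0.745, 0.0]
wrist_force: [-0.7, 0.9, -1.0]
opening: 0.497
grasp_force: 61.1
```

Emit:
{"api": "send_rows", "payload": {"motion": [[0, 0, 0, 2.5, 0, 2, 1], [0, 0, 0, 0, 0, 2, 1], [0, 0, 0, 0, 0, 2, 1], [0, 0, 0, 0, 0, 2, 1], [0, 0, 0, 0, 0, 1, 1], [0, 0, 0, 0, 0, 1, 1], [0, 0, 0, 0, 0, 1, 1], [0, 0, 0, 0, 0, 1, 1], [0, 0, 0, 0, 0, 0, 1], [0, 0, 0, 0, 0, 0, 1]]}}

```text
time_s: 22.2
eef_pos: [0.5577, -0.3095, 0.0047]
eef_rot: [0.002, 0.667, 0.745, -0.0]
wrist_force: [-12.4, 9.3, 35.3]
opening: 0.496
grasp_force: 65.4
```

Contact: 35 N up with some sideways force. I ease up and look before releasing.

Emit:
{"api": "send_rows", "payload": {"motion": [[0, 0, 0, 0, 0, -3, 1], [0, 0, 0, 0, 0, -1.5, 1], [0, 0, 0, 0, 0, 0, 1], [0, 0, 0, 0, 0, 0, 1], [0, 0, 0, 0, 0, 0, 1], [0, 0, 0, 0, 0, 0, 1], [0, 0, 0, 0, 0, 0, 1], [0, 0, 0, 0, 0, 0, 1], [0, 0, 0, 0, 0, 0, 1], [0, 0, 0, 0, 0, 0, 1]]}}

```text
time_s: 23.2
eef_pos: [0.5571, -0.3092, 0.0053]
eef_rot: [0.001, 0.667, 0.745, -0.0]
wrist_force: [-3.8, 2.5, 10.6]
opening: 0.494
grasp_force: 62.5
```

```bash
python3 - <<'E'
from h import *
from bench import ctrl
o=ctrl.get_obs(); p,R=pose(o); print(p,o["opening"],o["grasp_force"],o["wrist_force"].round(1),o["torque"].round(2))
for n in("wrist","scene"):
    c=ctrl.camera(n)
    if n=="wrist": T=np.eye(4);T[:3,:3]=R;T[:3,3]=p;T=T@c["hand_eye"]
    else: T=c["extrinsics"]
    W=cloud(c,T); L=(W-p)@R*1e3
    hsv=cv2.cvtColor(c["color"],cv2.COLOR_RGB2HSV); X,Y,Z=[W[...,i] for i in range(3)]
    m=(hsv[...,1]>40)&((hsv[...,0]<12)|(hsv[...,0]>165))&(Z>.06)&(Z<.1)&(np.hypot(X-.555,Y+.308)<.12)
    A=np.stack([2*X[m],2*Y[m],np.ones(m.sum())],-1); s=np.linalg.lstsq(A,X[m]**2+Y[m]**2,rcond=None)[0]
    r=np.sqrt(s[2]+s[0]**2+s[1]**2); rim=m&(np.hypot(X-s[0],Y-s[1])>.079)
    pl=np.linalg.lstsq(np.stack([X[rim]-.555,Y[rim]+.308,np.ones(rim.sum())],-1),Z[rim],rcond=None)[0]
    print(n,"bowl",s[:2].round(4),"r",r.round(4),"rim z range",np.percentile(Z[rim],[5,95]).round(3),"plane",pl.round(3))
    k=(np.abs(L[...,1])<8)&(L[...,0]>10)&(np.abs(L[...,0])<60)&(L[...,2]>-85)&(L[...,2]<-40)
    for a in(15,30,45):
        q=k&(np.abs(L[...,0]-a)<4)
        if q.sum()>5: print("  jar top at x",a,np.percentile(L[...,2][q],3).round(1))
    if n=="wrist": w=c["color"]
    else: s_=c["color"][190:300,370:480]
cv2.imwrite("pics/inbowl.png",np.hstack([cv2.resize(w,(440,330)),cv2.resize(s_,(330,330),interpolation=cv2.INTER_CUBIC)])[:,:,::-1])
E
```

```text
[ 0.55705196 -0.30919387  0.00531546] 0.49358745141910454 62.460310868918896 [-3.8  2.5 10.6] [ 0.28  0.46 -0.05]
wrist bowl [ 0.5565 -0.3074] r 0.0791 rim z range [0.067 0.082] plane [-0.024  0.098  0.072]
  jar top at x 15 -76.3
  jar top at x 30 -76.4
  jar top at x 45 -76.2
scene bowl [ 0.5529 -0.3098] r 0.0812 rim z range [0.063 0.081] plane [-0.027  0.02   0.072]
  jar top at x 15 -77.4
  jar top at x 30 -78.2
  jar top at x 45 -77.2
```

The force and moment point to contact on the +x/-y side, at the cap end, so the jar sits 2–3 mm off the bowl's middle. I lift slightly, shift it, and lower gently again.

Emit:
{"api": "send_rows", "payload": {"motion": [[0, 0, 0, 0, 0, -4, 1], [0, 0, 0, 3, -2, 0, 1], [0, 0, 0, 0, 0, 0, 1], [0, 0, 0, 0, 0, 1, 1], [0, 0, 0, 0, 0, 1, 1], [0, 0, 0, 0, 0, 1, 1], [0, 0, 0, 0, 0, 1, 1], [0, 0, 0, 0, 0, 1, 1], [0, 0, 0, 0, 0, 0, 1], [0, 0, 0, 0, 0, 0, 1]]}}

```text
time_s: 24.3
eef_pos: [0.5543, -0.3069, 0.0043]
eef_rot: [0.001, 0.667, 0.745, -0.0]
wrist_force: [-5.1, -0.5, 11.9]
opening: 0.498
grasp_force: 62.6
```

```bash
cat > b.py <<'E'
from h import *
from bench import ctrl
o=ctrl.get_obs(); p,R=pose(o); print(p.round(4),"grip",o["opening"].round(3),o["grasp_force"],"F",o["wrist_force"].round(1),o["torque"].round(2))
for n in("top","scene"):
    c=ctrl.camera(n); W=cloud(c); X,Y,Z=[W[...,i] for i in range(3)]; hsv=cv2.cvtColor(c["color"],cv2.COLOR_RGB2HSV)
    m=(hsv[...,1]>40)&((hsv[...,0]<12)|(hsv[...,0]>165))&(np.hypot(X-.555,Y+.308)<.12)&(Z>.06)&(Z<.1)
    if m.sum()>20:
        A=np.stack([2*X[m],2*Y[m],np.ones(m.sum())],-1); s=np.linalg.lstsq(A,X[m]**2+Y[m]**2,rcond=None)[0]
        print(n,m.sum(),"bowl",s[:2].round(4),"r",np.sqrt(s[2]+s[0]**2+s[1]**2).round(4),"z",np.percentile(Z[m],[50,95]).round(3))
E
python3 b.py
```

```text
Traceback (most recent call last):
  File "b.py", line 3, in <module>
    o=ctrl.get_obs(); p,R=pose(o); print(p.round(4),"grip",o["opening"].round(3),o["grasp_force"],"F",o["wrist_force"].round(1),o["torque"].round(2))
                                                           ^^^^^^^^^^^^^^^^^^
AttributeError: 'float' object has no attribute 'round'
```

```bash
sed -i 's/o\["opening"\].round(3)/o["opening"]/' b.py; python3 b.py; python3 - <<'E'
from h import *
from bench import ctrl
o=ctrl.get_obs(); p,R=pose(o); c=ctrl.camera("wrist"); T=np.eye(4);T[:3,:3]=R;T[:3,3]=p; W=cloud(c,T@c["hand_eye"]); X,Y,Z=[W[...,i] for i in range(3)]
hsv=cv2.cvtColor(c["color"],cv2.COLOR_RGB2HSV); m=(hsv[...,1]>40)&((hsv[...,0]<12)|(hsv[...,0]>165))&(np.hypot(X-.555,Y+.308)<.12)&(Z>.02)
ang=np.degrees(np.arctan2(Y+.308,X-.555)); r=np.hypot(X-.555,Y+.308)
for a in range(-30,211,30):
    k=m&(np.abs((ang-a+180)%360-180)<8)
    if k.sum()>10: print(a,k.sum(),"rmax",np.percentile(r[k],99).round(4),"z there",np.median(Z[k&(r>np.percentile(r[k],95))]).round(3))
s=ctrl.camera("scene")["color"][190:300,370:480]
cv2.imwrite("pics/inbowl.png",np.hstack([cv2.resize(c["color"],(440,330)),cv2.resize(s,(330,330),interpolation=cv2.INTER_CUBIC)])[:,:,::-1])
E
```

```text
[ 0.5543 -0.3069  0.0043] grip 0.49758401243586975 62.64408443123102 F [-5.1 -0.5 11.9] [ 0.09  0.76 -0.11]
top 119 bowl [ 0.556  -0.3089] r 0.0812 z [0.072 0.08 ]
scene 266 bowl [ 0.5522 -0.3075] r 0.0811 z [0.07  0.079]
-30 480 rmax 0.0791 z there 0.06
0 5925 rmax 0.085 z there 0.077
30 7088 rmax 0.085 z there 0.077
60 6576 rmax 0.0859 z there 0.078
90 5787 rmax 0.0855 z there 0.078
120 5717 rmax 0.0849 z there 0.078
150 6534 rmax 0.0839 z there 0.078
180 7237 rmax 0.0826 z there 0.077
210 801 rmax 0.0793 z there 0.068
```

View pics/inbowl.png

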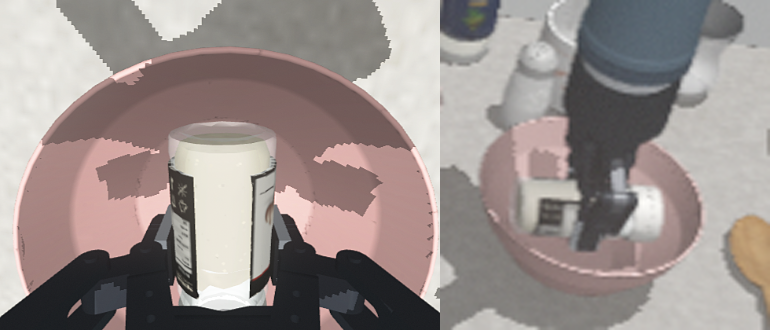

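The bowl is upright and level, its centre still near (0.556, -0.308), and the jar lies well inside the rim (wrist view, base end at (222, 135)). The remaining -x force suggests a touch on the +x side, so I do one more small trim.

Emit:
{"api": "send_rows", "payload": {"motion": [[0, 0, 0, 0, 0, -3, 1], [0, 0, 0, 0, -3, 0, 1], [0, 0, 0, 0, 0, 0, 1], [0, 0, 0, 0, 0, 1, 1], [0, 0, 0, 0, 0, 1, 1], [0, 0, 0, 0, 0, 1, 1], [0, 0, 0, 0, 0, 1, 1], [0, 0, 0, 0, 0, 0, 1], [0, 0, 0, 0, 0, 0, 1], [0, 0, 0, 0, 0, 0, 1]]}}

```text
time_s: 25.5
eef_pos: [0.5517, -0.3067, 0.0042]
eef_rot: [0.001, 0.667, 0.745, -0.0]
wrist_force: [-5.6, 2.2, 19.0]
opening: 0.496
grasp_force: 63.5
```

The contact height is the same (jar centre ≈0.058, within the expected 45–65 mm), so the jar is resting on the bowl's sides. I relieve the load and open gradually.

Emit:
{"api": "send_rows", "payload": {"motion": [[0, 0, 0, 0, 0, -1, 1], [0, 0, 0, 0, 0, -0.5, 1], [0, 0, 0, 0, 0, 0, 0.02], [0, 0, 0, 0, 0, 0, -0.02], [0, 0, 0, 0, 0, 0, -0.05], [0, 0, 0, 0, 0, 0, -0.08], [0, 0, 0, 0, 0, 0, -0.12], [0, 0, 0, 0, 0, 0, -0.16], [0, 0, 0, 0, 0, 0, -0.2], [0, 0, 0, 0, 0, 0, -0.25]]}}

```text
time_s: 26.5
eef_pos: [0.5508, -0.3059, 0.0027]
eef_rot: [-0.0, 0.667, 0.745, -0.0]
wrist_force: [0.1, -0.6, 0.2]
opening: 0.627
grasp_force: 0.0
```

```bash
cat > j.py <<'E'
from h import *
from bench import ctrl
o=ctrl.get_obs(); p,R=pose(o); c=ctrl.camera("wrist"); L=cloud(c,c["hand_eye"])*1e3
print("t",o["time_s"],p.round(4),o["opening"],o["grasp_force"],o["wrist_force"].round(1))
for a in(-15,0,15,30,45):
    q=(np.abs(L[...,1])<18)&(np.abs(L[...,0]-a)<4)&(L[...,2]>-90)&(L[...,2]<-25)
    if q.sum()>5:
        zt=np.percentile(L[...,2][q],3); r=q&(L[...,2]<zt+2); print("x",a,"jar top world z",(p[2]-zt/1e3).round(4),"ridge y",L[...,1][r].mean().round(1))
E
python3 j.py; python3 b.py
```

```text
t 26.5 [ 0.5508 -0.3059  0.0027] 0.6272550462397619 0.0 [ 0.1 -0.6  0.2]
x -15 jar top world z 0.0808 ridge y 1.6
x 0 jar top world z 0.0811 ridge y 1.8
x 15 jar top world z 0.0813 ridge y 1.9
x 30 jar top world z 0.0815 ridge y 1.9
x 45 jar top world z 0.0815 ridge y 2.1
[ 0.5508 -0.306   0.0028] grip 0.62139253573158 0.0 F [-0.2  0.3 -0.5] [-0.06  0.01 -0.  ]
top 124 bowl [ 0.5565 -0.308 ] r 0.0809 z [0.072 0.081]
scene 268 bowl [ 0.5529 -0.3073] r 0.0813 z [0.07  0.078]
```

Released: forces are zero and the jar is level at centre height ≈0.059. I centre the fingers on it and retreat straight up.

Emit:
{"api": "send_rows", "payload": {"motion": [[0, 0, 0, 0, 2, 0, -0.35], [0, 0, 0, 0, 0, 0, -0.35], [0, 0, 0, 0, 0, -4, -0.35], [0, 0, 0, 0, 0, -10, -0.35], [0, 0, 0, 0, 0, -20, -0.35], [0, 0, 0, 0, 0, -30, -0.35], [0, 0, 0, 0, 0, -35, -0.35], [0, 0, 0, 0, 0, -35, -0.35], [0, 0, 0, 0, 0, -35, -0.35], [0, 0, 0, 0, 0, -20, -0.35]]}}

```text
time_s: 27.65
eef_pos: [0.5541, -0.3068, 0.1968]
eef_rot: [0.003, 0.667, 0.745, 0.0]
wrist_force: [0.4, -0.5, 0.3]
opening: 0.675
grasp_force: 0.0
```

Emit:
{"api": "send_rows", "payload": {"motion": [[0, 0, 0, 10, 0, -10, -0.35], [0, 0, 0, 20, 0, -10, -0.35], [0, 0, 0, 30, 0, 0, -0.35], [0, 0, 0, 30, 0, 0, -0.35], [0, 0, 0, 30, 0, 0, -0.35], [0, 0, 0, 30, 0, 0, -0.35], [0, 0, 0, 20, 0, 0, -0.35], [0, 0, 0, 10, 0, 0, -0.35], [0, 0, 0, 0, 0, 0, -0.35], [0, 0, 0, 0, 0, 0, -0.35]]}}

```text
time_s: 28.65
eef_pos: [0.533, -0.1272, 0.2118]
eef_rot: [0.0, 0.667, 0.745, -0.0]
wrist_force: [0.7, -0.4, -0.3]
opening: 0.675
grasp_force: 0.0
```

```bash
python3 b.py; python3 - <<'E'
from h import *
from bench import ctrl
for n in("top","scene"):
    c=ctrl.camera(n); c0=load(n); W=cloud(c); X,Y,Z=[W[...,i] for i in range(3)]
    hsv=cv2.cvtColor(c["color"],cv2.COLOR_RGB2HSV); r=np.hypot(X-.5555,Y+.308)
    k=(r<.07)&(Z>.055)&(Z<.1)&((hsv[...,1]<60)|(hsv[...,2]<60)); P=np.stack([X[k],Y[k]],-1).astype(np.float32)
    print(n,"jar",k.sum(),cv2.minAreaRect(P) if k.sum()>5 else "", "ztop",np.percentile(Z[k],97).round(3) if k.sum() else "")
    W0=cloud(c0); d=np.abs(Z-W0[...,2]); 
    for nm,x,y in(("jam",.687,.364),("tumbler",.46,.413),("salt",.69,-.28)):
        q=(np.hypot(W0[...,0]-x,W0[...,1]-y)<.05)&(W0[...,2]>.02); dc=np.abs(c["color"].astype(int)-c0["color"]).max(-1)
        print("  ",nm,q.sum(),"median dz",np.nanmedian(d[q]).round(4),"colour change",np.median(dc[q]))
E
```

```text
[ 0.533  -0.1272  0.2118] grip 0.6754565056247969 0.0 F [ 0.7 -0.4 -0.3] [ 0.   -0.04  0.02]
top 187 bowl [ 0.5573 -0.3114] r 0.0782 z [0.068 0.077]
scene 713 bowl [ 0.5533 -0.307 ] r 0.0818 z [0.07  0.079]
top jar 255 ((0.5558098554611206, -0.3263908326625824), (0.04308943822979927, 0.07628379017114639), 7.90044641494751) ztop 0.082
   jam 434 median dz 0.0026 colour change 7.0
   tumbler 299 median dz 0.0024 colour change 9.0
   salt 221 median dz 0.0028 colour change 9.0
scene jar 848 ((0.548012912273407, -0.3071128726005554), (0.04607786610722542, 0.10953907668590546), 5.5988850593566895) ztop 0.082
   jam 782 median dz 0.0013 colour change 15.0
   tumbler 1018 median dz 0.3678 colour change 84.0
   salt 637 median dz 0.0014 colour change 17.0
```

The jar lies level in the upright bowl. The bystanders are unchanged: in the scene view the arm hides the tumbler, but the top view shows it where it was. I hand in.

```bash
python3 -c "
from bench import ctrl
print(ctrl.hand_in())"
```

```text
the job is handed in; nothing more can be done
None
```

The jar was pushed over the crest into the bay, lifted out and laid in the large pink bowl; the bowl is upright, the jam jar, tumbler and salt shaker unmoved, and the job was handed in at about 29 s (no verdict shown).

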